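# Load the amber bottle into the sprung loading port

## Task

Load the small amber bottle into the white loading port: stand it upright on the middle of the raised sprung platform, then push it straight down until the platform is fully down and hold it there until the orange catch has slid right out over the platform's rear edge. Let go and leave the bottle standing upright on the latched platform.

Things in the scene. Friction and masses are not known exactly. Their poses are not given: they have to be found in the camera images.
- amber_mid (a point): Centre, half-way up (38.5 mm above the underside), of the small amber-brown bottle with black cap and white label: 33 mm across, 77 mm tall, straight body up to 55 mm, about 0.1 kg, upright on the worktop (point z up). Grip it round the body. Two other bottles (clear, black cap, 93 mm tall; whitish, teal cap, 97 mm) stand in a row with it along y, 80 mm or more away, in any order.
- pad (a point): Centre of the platform's bottle place (black disc 54 mm across, white rim and dot), on its top face, moving with it; z up, x to the catch behind. Grey block 72 mm wide (y), from 36 mm in front (-x) to 50 mm behind; top 80 mm above the worktop when up, 58 mm when fully down, flush with the fixed white housing, 165x120 mm. The catch behind stands up to 23 mm over the housing.
- stage (a joint): How far the sprung platform is pressed down, in m: 0 = up, 0.017 = where the catch holds it, 0.022 = hard stop. The spring pushes back with about 3 N at the top and 12 N at the stop; let go before the catch is out, it comes up again.
- catch (a joint): How far the orange catch bolt (22 mm wide, 7 mm thick) stands out over the platform's rear edge, in m: 0 = held back by the platform, 0.008 = fully out. Its own damped spring drives it, only while the platform is pressed beyond 0.017; it takes about half a second. Nothing needs to touch it.
Mind the look-alikes: they are no part of the job. What is shaped like the part that bears amber_mid but red is not meant. Leave any pink look-alike of the part that bears pad alone.

How it is judged:
By the outcome, as a careful person would: the job done as asked, in the order asked, and still so for the second after the job is handed in, with the robot touching nothing.
It also fails if it takes over 40 s, if anything falls off the work surface, if the arm or the gripper's body presses on something with over 40 N, if the wrist force passes 120 N, or if a joint passes its speed limit or range.

## Robot

A 6-joint arm with a two-finger parallel gripper is mounted at the origin on a cart in front of the work surface, level with it; the furniture and walls round the work are solid. World frame = base frame: x ahead of the robot, y to its left, z up, the work surface at z = 0. Lengths are in m, angles in rad, forces in N, time in s.
With the tool pointing down it reaches from about 0.325 to 0.775 m from the base axis. Payload 5.5 kg.
Tool frame: the origin (TCP) lies at the very end of the fingers, on their centre line; the grasp point (between the pads) lies 19 mm behind it; z points along the fingers, y is the line along which they close (so a half turn about z gives the same grasp; the last joint's range is limited). The gripper opens to 85 mm and grips with 20 to 120 N. Pads are 22 mm wide; open, the fingers measure 114 mm over their backs; the gripper's body (76 mm by 85 mm) begins 54 mm behind the grasp point. The pads swing forward as they close: fully open they stand 13 mm farther back than shut.
Start: joints at [1.109, 0.091, 1.231, -0, 1.82, -0.057], TCP at [0.236, 0.552, 0.231] pointing down, gripper open.
Joint ranges: [-2.87, 2.87], [-0.86, 2.18], [0.17, 2.46], [-1.51, 4.65], [0.06, 2.69], [-2.65, 2.65]. Speed limits (rad/s): [2.57, 2.57, 3.01, 3.14, 3.14, 3.14].

## Interface

Orientations are given as a unit quaternion [w, x, y, z].
In Python, from workcell import arm, imaging, close_job gives the robot as it stands.
- The arm moves only by the tool play_rows, never from a script. Its argument "series" is a list of rows, each a list of 3 entries, a list of its own where there are three numbers: the turn, a rotation vector about the tool's x, y, z in units of 10 degrees (1.0 is 10 degrees), then the shift along the tool's x, y, z in units of 30 mm (1.0 is 30 mm), then the gripper's target within -1 to 1 (fully open at 1, half-way at 0, shut at -1). A call has 1 to 8 rows; each row is the pose to reach, as a shift and turn from the pose commanded when the call began, along the tool's axes at that moment; what a row does not reach only later rows make up. A row lasts 1/8 s, in which the tool goes at most 62.5 mm and 10.7 degrees, less where a joint would pass 70% of its speed; a pose out of reach is approached as far as the arm can. A call with a gripper value outside its range is refused whole. The fingers move at their own pace and stop on an object; the grip force is fixed at half the most. Time passes only in rows, so rows that repeat a pose let the fingers close. It gives the time, the measured TCP pose, the force, the opening and the grip force at its end, in the units of the state.
- arm.read_state(): the state, without advancing time (a new reading comes with each control period).
- imaging.read_camera(name): name is "side" or "top"; returns the picture (420x560x3 uint8, red, green, blue); there is no depth.
- imaging.get_calibration(name): a dict with "camera_matrix" (3x3 intrinsics, pixels), "rvec" (rotation vector, rad) and "tvec" (3), from world to camera coordinates, as OpenCV has them. Camera axes: x right, y down, z forward; pixel columns grow to the right and rows downward; lengths in m; the calibration is good to about 2 mm. A picture is of the moment at which its call begins. get_calibration takes no time and is no camera call.
- close_job(): hands the job in; it is judged then, once.
The state is a dict: "t": time; "q": joint angles; "qd": joint speeds; "tau": joint torques, N m; "tool_pos": TCP position; "tcp_rot": TCP orientation; "force": force on the tool from outside, world axes, zero at the start; "wrist_torque": the same for the moment, N m; "width": opening from 0.0 (shut) to 1.0 (fully open); "finger_force": force on a finger pad.
Only numpy, scipy, OpenCV 4.12 (cv2) and the standard library are available. Lean on these libraries where they do the work, as an engineer would, in place of code of your own. Each camera call takes 0.05 s, during which the arm holds its last target. There are 200 camera calls.

## Working session

There is one attempt and no reset: what is moved stays moved. The work goes in short steps, Python scripts to look and compute and a tool call to move; the robot and the scene stay as the last step left them, time stands still between calls to the robot, and variables do not carry over. Pictures are saved under pics/ and viewed, at most 10 in all, crops included, and the job is handed in when it is done.

Besides the shell and the picture viewer there is one more tool, called after "Emit:" by a JSON object that holds its "api" and its "payload". play_rows: Moves the arm, as the interface text tells. Its arguments: {"type":"object","properties":{"series":{"type":"array","items":{"type":"array"}}},"required":["series"]}

```bash
mkdir -p pics
cat > h.py <<'E'
import numpy as np, cv2
from workcell import arm, imaging, close_job
def cal(n):
    c=imaging.get_calibration(n);K=np.array(c["camera_matrix"],float);R=cv2.Rodrigues(np.array(c["rvec"],float))[0];t=np.array(c["tvec"],float).ravel()
    return K,R,t
def ray(n,p):
    K,R,t=cal(n);d=R.T@np.linalg.inv(K)@np.array([p[0],p[1],1.]);return -R.T@t,d/np.linalg.norm(d)
def onz(n,p,z):
    o,d=ray(n,p);return o+d*(z-o[2])/d[2]
def tri(a,pa,b,pb):
    o1,d1=ray(a,pa);o2,d2=ray(b,pb)
    s=np.linalg.lstsq(np.c_[d1,-d2],o2-o1,rcond=None)[0];x=o1+s[0]*d1;y=o2+s[1]*d2
    return (x+y)/2,np.linalg.norm(x-y)
def proj(n,X):
    K,R,t=cal(n);return cv2.projectPoints(np.array(X,float).reshape(-1,1,3),R,t,K,None)[0].reshape(-1,2)
def snap(n,f):
    i=imaging.read_camera(n);cv2.imwrite(f"pics/{f}.png",i[:,:,::-1]);return i
E
python3 - <<'E'
from h import *
snap("side","s0");snap("top","t0")
for n in("side","top"):print(n,ray(n,(280,210)))
s=arm.read_state();print(s["tool_pos"],s["tcp_rot"],s["t"],s["width"])
E
```

```text
side (array([0.20049386, 0.90583436, 1.01651692]), array([ 0.18841522, -0.74459659, -0.64037147]))
top (array([ 0.28691716, -0.21993951,  1.53031276]), array([ 0.11117331, -0.01111925, -0.99373883]))
[0.2361747  0.55129642 0.23026157] [-2.22184204e-04  2.00999674e-01  9.79590912e-01 -8.52521777e-04] 0.1 1.0019574506721165
```

View pics/s0.png

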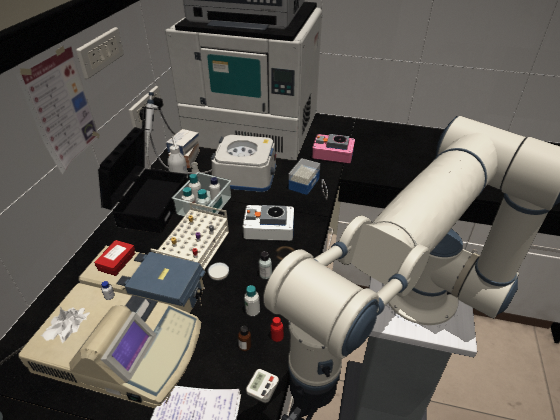

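View pics/t0.png

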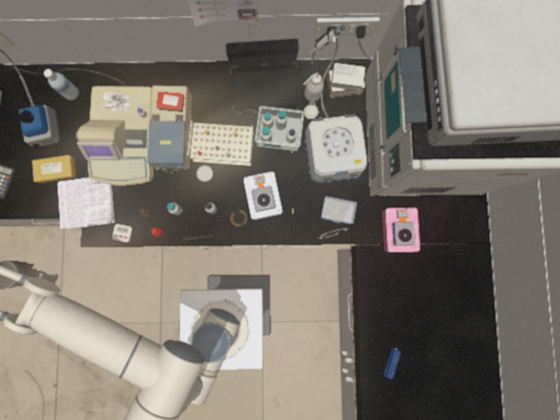

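Candidates for amber_mid: amber (side 243,337; top 144,212) and the red look-alike (side 277,328; top 156,231), which is not meant. The teal-cap (252,301) and clear (265,265) bottles are also not meant. Candidates for pad: the white port (side 268,222; top 263,199), which I choose, and the pink one (334,149), which I leave alone. Next is a close crop to check this choice.

Run:
```python
from h import *
s=cv2.imread("pics/s0.png");t=cv2.imread("pics/t0.png")
f=lambda i,x,y,w,h,k:cv2.resize(i[y:y+h,x:x+w],None,fx=k,fy=k,interpolation=cv2.INTER_CUBIC)
a=f(s,220,200,80,60,5);b=f(s,220,300,80,60,5);c=f(t,240,165,80,60,5);d=f(t,125,190,80,60,5)
cv2.imwrite("pics/c0.png",np.vstack([np.hstack([a,b]),np.hstack([c,d])]))
for n,p,q in(("amber",(243,337),(144,212)),("pad",(277,216),(264,200))):print(n,tri("side",p,"top",q))
```

```text
amber (array([0.45301749, 0.2927711 , 0.04010818]), np.float64(0.0015813952259912695))
pad (array([ 0.48788674, -0.17586099,  0.05772879]), np.float64(0.006420936911465678))
```

View pics/c0.png

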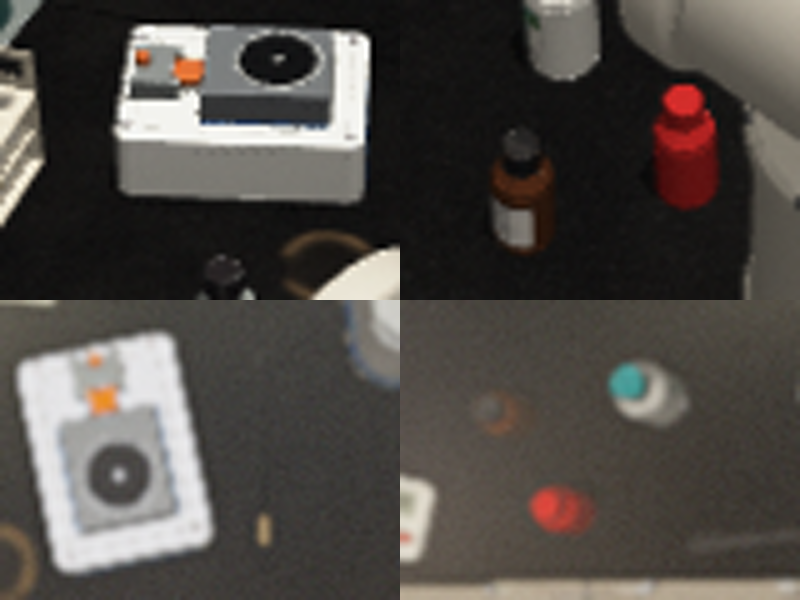

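The crop shows the amber bottle (brown body, white label, black cap) at side about (244,338). The red twin stands in front of it at about (277,329). The white port's dot is at side about (275.5,212) and top about (263.4,199.6), with the orange catch behind it at top about (260,185).

Run:
```python
from h import *
P=lambda x,y,ox,oy:(ox+x/5-.4,oy+y/5-.4)
print("captop",tri("side",P(121,134,220,300),"top",P(87,107,125,190)))
print("ambase side z=0 front",onz("side",P(124,245,220,300),0))
print("dot",tri("side",P(278,59,220,200),"top",P(119,175,240,165)), onz("side",P(278,59,220,200),.08),onz("top",P(119,175,240,165),.08))
print("redcap top",tri("side",P(284,98,220,300),"top",P(147,205,125,190)), "teal",onz("top",P(228,83,125,190),.097))
t=cv2.imread("pics/t0.png")
hs=cv2.cvtColor(t,cv2.COLOR_BGR2HSV)
m=((hs[...,2]>150)&(hs[...,1]<60)).astype(np.uint8);w=np.zeros_like(m);w[165:225,240:290]=m[165:225,240:290]
c=max(cv2.findContours(w,0,2)[0],key=cv2.contourArea);b=cv2.boxPoints(cv2.minAreaRect(c));W=np.array([onz("top",p,.058) for p in b]);print(W.round(4))
for i in range(4):
  d=W[(i+1)%4]-W[i];print(np.linalg.norm(d),np.degrees(np.arctan2(d[1],d[0])))
# disc in both views
for n,(x,y,w_,h_) in (("side",(265,203,22,16)),("top",(255,190,18,18))):
  i=cv2.imread(f"pics/{n[0]}0.png")[y:y+h_,x:x+w_].max(2);k=(i<75).astype(np.uint8)
  c=max(cv2.findContours(k,0,2)[0],key=cv2.contourArea);(r)=cv2.minAreaRect(c);print(n,r,r[0][0]+x,r[0][1]+y, onz(n,(r[0][0]+x,r[0][1]+y),.08))
s=arm.read_state();R=cv2.Rodrigues(np.zeros(3))[0]
from scipy.spatial.transform import Rotation as Ro
q=s["tcp_rot"];print(Ro.from_quat([q[1],q[2],q[3],q[0]]).as_matrix().round(3))
```

```text
captop (array([0.45163954, 0.28691926, 0.07895727]), np.float64(0.00038057318699458544))
ambase side z=0 front [0.4496747  0.30053178 0.        ]
dot (array([ 0.49000854, -0.173751  ,  0.07850077]), np.float64(0.00046207923207766314)) [ 0.48978194 -0.1720307   0.08      ] [ 0.48956808 -0.17383209  0.08      ]
redcap top (array([0.37745968, 0.24141342, 0.07326201]), np.float64(0.0003285138689243968)) teal [0.46658983 0.1750862  0.097     ]
[[ 0.5815 -0.0927  0.058 ]
 [ 0.6058 -0.2136  0.058 ]
 [ 0.4406 -0.2458  0.058 ]
 [ 0.4168 -0.1264  0.058 ]]
0.12331414636731532 -78.66422517507861
0.1683197303112238 -168.97165156059862
0.12177483052303391 101.25803285283142
0.1681532807227191 11.552583755007687
side ((10.0, 8.5), (9.0, 14.0), 90.0) 275.0 211.5 [ 0.49029669 -0.17136165  0.08      ]
top ((9.149999618530273, 11.950002670288086), (5.05964469909668, 9.803060531616211), 71.56504821777344) 264.1499996185303 201.9500026702881 [ 0.48055546 -0.17659556  0.08      ]
[[-0.919  0.394 -0.001]
 [ 0.394  0.919 -0.002]
 [ 0.    -0.002 -1.   ]]
```

Emit:
{"api": "play_rows", "payload": {"series": [[[0,0,0],[-10.08,-5.25,1.5],0.3],[[0,0,0],[-10.08,-5.25,1.5],0.3],[[0,0,0],[-10.08,-5.25,1.5],0.3],[[0,0,0],[-10.08,-5.25,1.5],0.3],[[0,0,0],[-10.08,-5.25,1.5],0.3],[[0,0,0],[-10.08,-5.25,2.5],0.3],[[0,0,0],[-10.08,-5.25,2.5],0.3],[[0,0,0],[-10.08,-5.25,2.5],0.3]]}}

```text
t: 1.1
tool_pos: [0.4519, 0.2881, 0.1566]
tcp_rot: [-0.0, 0.201, 0.98, 0.0]
force: [0.0, 0.3, -0.4]
width: 0.65
finger_force: 0.0
```

One close look to check the fingers' alignment over the bottle.

Run:
```python
from h import *
s=snap("side","s1")[:,:,::-1];t=snap("top","t1")[:,:,::-1]
s=s[280:370,190:310];t=t[160:250,85:205]
cv2.imwrite("pics/c1.png",np.hstack([cv2.resize(a,(399,300),interpolation=2) for a in (s,t)]))
print(proj("side",[[.452,.287,.1566],[.452,.287,.077]]),arm.read_state()["tool_pos"])
```

```text
[[241.91373616 307.34886116]
 [243.62133992 326.84150788]] [0.45202476 0.28887614 0.15762594]
```

View pics/c1.png

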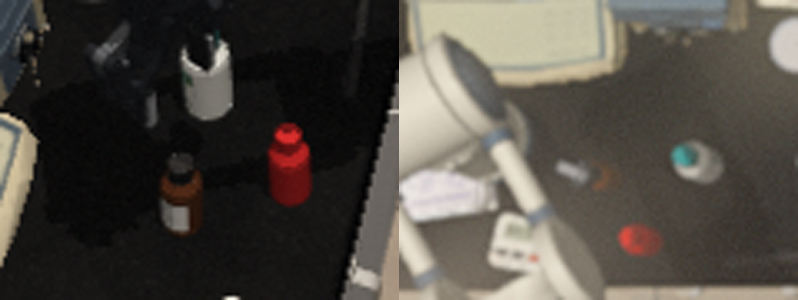

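The side crop shows the open fingers straddling the amber bottle, with their midpoint at side about (244,307). The red twin is clear of them. I descend and grip.

Emit:
{"api": "play_rows", "payload": {"series": [[[0,0,0],[0,0,1.5],0.3],[[0,0,0],[0,0,3.0],0.3],[[0,0,0],[0,0,4.2],0.3],[[0,0,0],[0,0,4.6],0.3],[[0,0,0],[0,0,4.6],-1],[[0,0,0],[0,0,4.6],-1],[[0,0,0],[0,0,4.6],-1],[[0,0,0],[0,0,4.6],-1]]}}

```text
t: 2.2
tool_pos: [0.4532, 0.2882, 0.0201]
tcp_rot: [0.001, 0.201, 0.98, 0.001]
force: [-1.1, 1.0, 4.9]
width: 0.367
finger_force: 59.8
```

Emit:
{"api": "play_rows", "payload": {"series": [[[0,0,0],[0,0,-1.5],-1],[[0,0,0],[0,0,-3.3],-1],[[0,0,0],[0,0,-4.7],-1],[[0,0,-0.6],[-0.8,-1.5,-5],-1],[[0,0,-1.3],[-1.7,-3.2,-5],-1],[[0,0,-2.1],[-2.6,-4.9,-5],-1],[[0,0,-2.8],[-3.5,-6.6,-5],-1],[[0,0,-3.45],[-4.4,-8.3,-5],-1]]}}

```text
t: 3.2
tool_pos: [0.4753, 0.0049, 0.1685]
tcp_rot: [0.0, -0.1, 0.995, -0.0]
force: [0.6, -0.5, -0.7]
width: 0.367
finger_force: 59.7
```

```bash
cat >> h.py <<'E'
from scipy.spatial.transform import Rotation as Ro
def go(target):
    s=arm.read_state();q=s["tcp_rot"];R=Ro.from_quat([q[1],q[2],q[3],q[0]]).as_matrix()
    print("pos",np.round(s["tool_pos"],4),"ydir",np.degrees(np.arctan2(R[1,1],R[0,1])),"zax",R[:,2].round(4),"w",s["width"],"F",s["force"],"t",s["t"])
    print("units",(R.T@(np.array(target)-s["tool_pos"])/.03).round(2))
E
python3 -c "
from h import *
go([.49,-.173,.16])"
```

```text
pos [0.4753 0.0049 0.1685] ydir 101.52905846817522 zax [ 6.e-04 -1.e-04 -1.e+00] w 0.36666157894877704 F [ 0.59123457 -0.54115879 -0.66548335] t 3.2
units [ 0.71 -5.91  0.28]
```

Emit:
{"api": "play_rows", "payload": {"series": [[[0,0,0],[0.2,-1.7,0.1],-1],[[0,0,0],[0.45,-3.4,0.2],-1],[[0,0,0],[0.6,-4.9,0.4],-1],[[0,0,0],[0.7,-5.8,0.8],-1],[[0,0,0],[0.71,-5.95,1.2],-1],[[0,0,0],[0.71,-5.95,1.2],-1]]}}

```text
t: 3.95
tool_pos: [0.4889, -0.1718, 0.1308]
tcp_rot: [-0.001, -0.098, 0.995, 0.001]
force: [0.0, 0.6, -0.9]
width: 0.364
finger_force: 59.8
```

Run:
```python
from h import *
go([.49,-.173,.105])
s=snap("side","s2")[:,:,::-1];t=snap("top","t2")[:,:,::-1]
s=s[170:260,220:340];t=t[150:240,205:325]
cv2.imwrite("pics/c2.png",np.hstack([cv2.resize(a,(399,300),interpolation=2) for a in (s,t)]))
```

```text
pos [ 0.4889 -0.1718  0.1308] ydir 101.28749428470115 zax [-0.0026  0.0016 -1.    ] w 0.3643001901985263 F [ 0.00122396  0.63348534 -0.92122873] t 3.95
units [-0.03 -0.05  0.86]
```

View pics/c2.png

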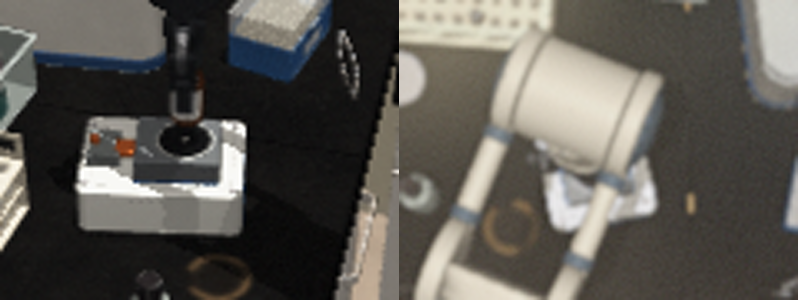

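The side crop shows the upright bottle right over the disc: bottle bottom at (185,122) and disc centre at (184,142) in the crop. I go down to touch the platform and begin the press.

Emit:
{"api": "play_rows", "payload": {"series": [[[0,0,0],[-0.03,-0.04,0.5],-1],[[0,0,0],[-0.03,-0.04,0.9],-1],[[0,0,0],[-0.03,-0.04,1.1],-1],[[0,0,0],[-0.03,-0.04,1.3],-1],[[0,0,0],[-0.03,-0.04,1.5],-1],[[0,0,0],[-0.03,-0.04,1.65],-1],[[0,0,0],[-0.03,-0.04,1.75],-1],[[0,0,0],[-0.03,-0.04,1.75],-1]]}}

```text
t: 5.05
tool_pos: [0.4907, -0.173, 0.0814]
tcp_rot: [0.0, -0.099, 0.995, 0.0]
force: [-5.1, 3.3, 10.2]
width: 0.358
finger_force: 61.1
```

Emit:
{"api": "play_rows", "payload": {"series": [[[0,0,0],[0,0,0.07],-1],[[0,0,0],[0,0,0.14],-1],[[0,0,0],[0,0,0.14],-1],[[0,0,0],[0,0,0.14],-1],[[0,0,0],[0,0,0.14],-1],[[0,0,0],[0,0,0.14],-1],[[0,0,0],[0,0,0.14],-1],[[0,0,0],[0,0,0.14],-1]]}}

```text
t: 6.05
tool_pos: [0.4908, -0.173, 0.078]
tcp_rot: [0.0, -0.099, 0.995, 0.0]
force: [-6.5, 4.5, 12.8]
width: 0.363
finger_force: 61.4
```

Run:
```python
from h import *
go([.49,-.173,.078])
s=snap("side","s3")[:,:,::-1]
cv2.imwrite("pics/c3.png",cv2.resize(s[180:255,230:330],(800,600),interpolation=2))
```

```text
pos [ 0.4908 -0.173   0.078 ] ydir 101.31804995758463 zax [ 9.e-04  2.e-04 -1.e+00] w 0.3626455217618238 F [-6.51920004  4.51814289 12.77264627] t 6.05
units [0.02 0.01 0.  ]
```

View pics/c3.png

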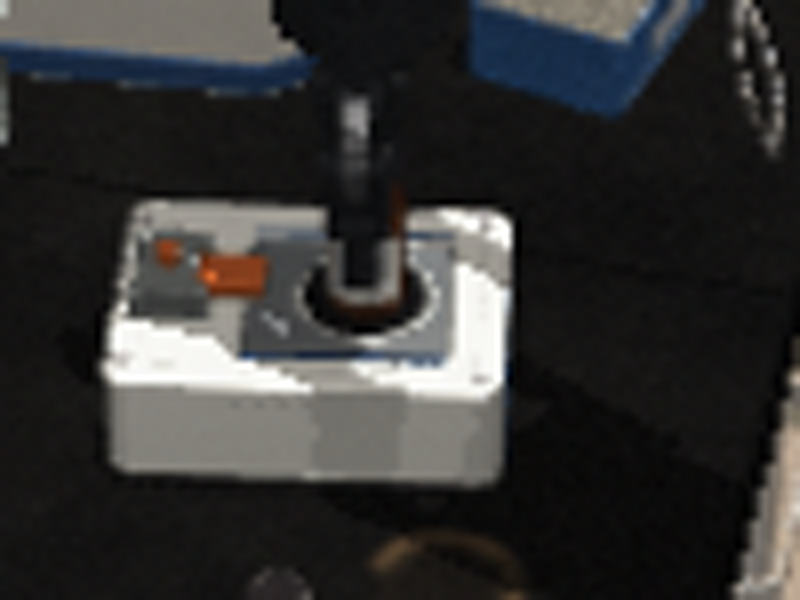

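The crop shows the platform flush with the housing and the bottle central on the disc at (367,290). The orange catch reaches over the rear edge at (262,272). I hold a little longer, then ease up onto the catch.

Emit:
{"api": "play_rows", "payload": {"series": [[[0,0,0],[0,0,0],-1],[[0,0,0],[0,0,0],-1],[[0,0,0],[0,0,0],-1],[[0,0,0],[0,0,-0.07],-1],[[0,0,0],[0,0,-0.13],-1],[[0,0,0],[0,0,-0.18],-1],[[0,0,0],[0,0,-0.18],-1],[[0,0,0],[0,0,-0.18],-1]]}}

```text
t: 7.1
tool_pos: [0.4908, -0.1731, 0.0828]
tcp_rot: [0.0, -0.099, 0.995, 0.0]
force: [-4.5, 2.9, 9.1]
width: 0.361
finger_force: 61.0
```

Emit:
{"api": "play_rows", "payload": {"series": [[[0,0,0],[0,0,-0.02],-1],[[0,0,0],[0,0,-0.03],-1],[[0,0,0],[0,0,-0.03],-1]]}}

```text
t: 7.48
tool_pos: [0.4909, -0.1732, 0.0832]
tcp_rot: [0.0, -0.099, 0.995, 0.0]
force: [-2.8, 1.6, 6.1]
width: 0.363
finger_force: 60.7
```

The force is falling faster than the spring alone would explain, so the catch is taking the load.

Emit:
{"api": "play_rows", "payload": {"series": [[[0,0,0],[0,0,-0.02],-1],[[0,0,0],[0,0,-0.03],-1],[[0,0,0],[0,0,-0.03],-1]]}}

```text
t: 7.85
tool_pos: [0.4909, -0.1732, 0.0832]
tcp_rot: [0.0, -0.099, 0.995, 0.0]
force: [-2.7, 2.6, 5.3]
width: 0.361
finger_force: 60.5
```

Emit:
{"api": "play_rows", "payload": {"series": [[[0,0,0],[0,0,-0.04],-1],[[0,0,0],[0,0,-0.04],-1]]}}

```text
t: 8.1
tool_pos: [0.4906, -0.1737, 0.0833]
tcp_rot: [-0.0, -0.098, 0.995, -0.0]
force: [-0.9, -0.5, -0.4]
width: 0.366
finger_force: 59.9
```

The load is off. I open in steps, then retreat straight up.

Emit:
{"api": "play_rows", "payload": {"series": [[[0,0,0],[0,0,0],-0.1],[[0,0,0],[0,0,0],0.1],[[0,0,0],[0,0,0],0.3],[[0,0,0],[0,0,0],0.3],[[0,0,0],[0,0,-0.8],0.3],[[0,0,0],[0,0,-2.2],0.3],[[0,0,0],[0,0,-3.6],0.3],[[0,0,0],[0,0,-5],0.3]]}}

```text
t: 9.1
tool_pos: [0.4906, -0.1734, 0.2354]
tcp_rot: [0.0, -0.099, 0.995, -0.0]
force: [1.3, -0.0, 0.2]
width: 0.647
finger_force: 0.0
```

Run:
```python
from h import *
go([.49,-.173,.21])
s=snap("side","s4")[:,:,::-1]
cv2.imwrite("pics/c4.png",cv2.resize(s[180:255,230:330],(800,600),interpolation=2))
```

```text
pos [ 0.4906 -0.1734  0.2354] ydir 101.30702953389253 zax [ 3.e-04 -2.e-04 -1.e+00] w 0.6468392364957956 F [ 1.31523305 -0.03568933  0.18842182] t 9.1
units [0.02 0.02 0.85]
```

View pics/c4.png

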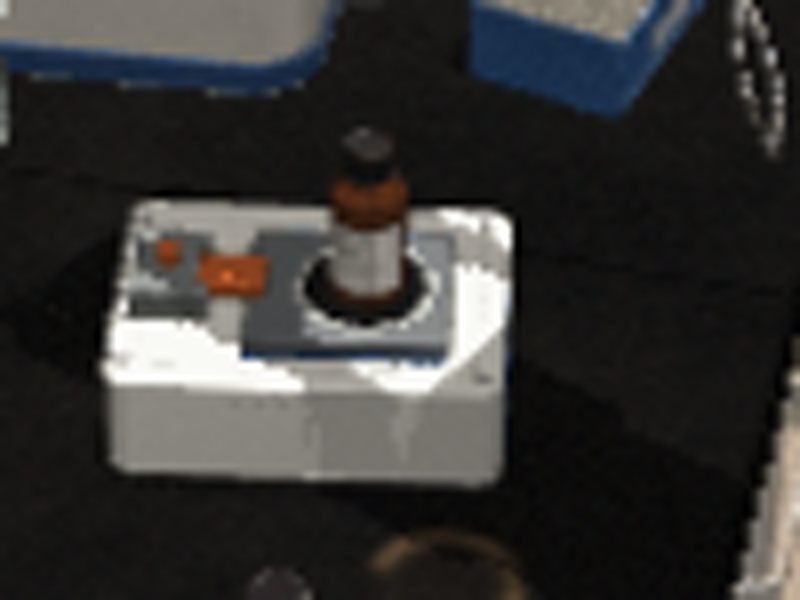

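The bottle stands upright on the disc at (367,270). The platform is latched low and the orange catch lies over its rear edge at (262,272). The gripper is clear, so I hand in.

```bash
python3 -c "
from h import *
print(close_job())"
```

```text
the job is handed in; nothing more can be done
None
```

The amber bottle is standing upright in the middle of the latched platform with the orange catch out over its rear edge, the gripper is clear of it, and the job was handed in at about 9 s.

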